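# Set the heel press with its coarse and fine knobs

## Robot

A 6-joint arm with a two-finger parallel gripper is mounted at the origin on the work surface. World frame = base frame: x ahead of the robot, y to its left, z up, the work surface at z = 0. Lengths are in m, angles in rad, forces in N, time in s.
With the tool pointing down it reaches from about 0.25 to 0.725 m from the base axis. Payload 4 kg.
Tool frame: the origin (TCP) lies on the centre line of the jaws, within the pads' length; the fingertips stand 25 mm ahead of it and the grasp point (between the pads) lies 6 mm ahead of it; z points along the fingers, x is the direction in which the jaws open and shut, and the axes are right-handed (so a half turn about z gives the same grasp; the last joint's range is limited). The gripper opens to 85 mm and grips with 20 to 120 N. Pads are 22 mm wide; open, the fingers measure 114 mm over their backs; the gripper's body (76 mm by 85 mm) begins 54 mm behind the grasp point. The pads swing forward as they close: fully open they stand 13 mm farther back than shut.
Start: joints at [1.236, 0.241, 0.005, 1.335, 0, 1.571], TCP at [0.164, 0.472, 0.256] pointing down, gripper open.
Joint ranges: [-2.72, 2.72], [-1.05, 1.87], [-1.09, 1.28], [-1.99, 2.15], [-1.42, 1.44], [-3.14, 3.14]. Speed limits (rad/s): [2.79, 2.79, 3.14, 3.14, 3.14, 3.14].

## Interface

Orientations are given as a unit quaternion [x, y, z, w].
In Python, from workcell import bot, imaging, order gives the robot as it stands.
- The arm moves only by the tool carry_out, never from a script. Its argument "moves" is a list of rows, each a list of 5 numbers: the shift along the tool's x, y, z scaled (see below), then the turn about the tool's z scaled (see below), then the opening, from -1 (shut) to 1 (fully open). In form: [[tx, ty, tz, roll, hand], ...]. A call has 1 to 20 rows; each row is the pose to reach, as a shift and turn from the pose commanded when the call began, along the tool's axes at that moment; what a row does not reach only later rows make up. The controller multiplies each number of a shift by 0.1 m and each number of a turn by 90 degrees. A row lasts 1/10 s, in which the tool goes at most 50 mm and 8.59 degrees, less where a joint would pass 70% of its speed; a pose out of reach is approached as far as the arm can. A call with a number of a shift or a turn outside -1 to 1 is refused whole. A call with a gripper value outside its range is refused whole. The fingers move at their own pace and stop on an object; the grip force is fixed at half the most. Time passes only in rows, so rows that repeat a pose let the fingers close. It gives the time, the measured TCP pose, the force and the opening at its end, in the units of the state.
- bot.get_obs(): the state, without advancing time (a new reading comes with each control period).
- imaging.camera(name): name is "scene" or "top"; returns the picture (480x640x3 uint8, red, green, blue); there is no depth.
- imaging.camera_model(name): a dict with "fovy" (degrees; the focal length in pixels is half the picture's height over the tangent of half this angle, whatever the lens; pixels are square), "cx", "cy" (the principal point, pixels), "dist" ([k1, k2, p1, p2, k3] as OpenCV has them; the pictures are not rectified), "eye" and "rotation" of the camera in the world. Camera axes: x right, y up, looking along -z (the intrinsics and any distortion apply to the point x, -y, -z); pixel columns grow to the right and rows downward; lengths in m; the calibration is good to about 2 mm. A picture is of the moment at which its call begins. camera_model takes no time and is no camera call.
- order.job_done(): hands the job in, once; it reports no verdict.
The state is a dict: "clock": time; "joint_pos": joint angles; "joint_vel": joint speeds; "tau": joint torques, N m; "eef_pos": TCP position; "tool_rot": TCP orientation; "ft_force": force on the tool from outside, world axes, zero at the start; "ft_torque": the same for the moment, N m; "grip_width": finger opening in m.
Only numpy, scipy, OpenCV 4.12 (cv2) and the standard library are available. Lean on these libraries where they do the work, as an engineer would, in place of code of your own. Each camera call takes 0.05 s, during which the arm holds its last target.

## Task

Press the new rubber top piece onto the heel in the green bench press. Turn the big black outer knob clockwise until you feel the pad land lightly on the heel (about 50 N), and only then turn the small silver inner knob clockwise until the pad presses with about 200 N, felt at the inner knob as a turning torque of about 0.5 N m (0.3 of it friction). Never overpress the heel, let go of the knobs, and leave the other things on the bench where they are.

Things in the scene. Friction and masses are not known exactly. Their poses are not given: they have to be found in the camera images.
- outer_grip (a point): On the upright axis of the big black outer knob, 15 mm above its underside and 8 mm below its top. Fluted cylinder, 62 mm diameter, 23 mm tall, in a fixed place on top of the press's head; it does not rise or sink. Below it is a free gap of 21 mm over the head (only a 32 mm diameter neck). The inner knob's top stands 40 to 47 mm above this point at the start.
- inner_grip (a point): On the upright axis of the small silver inner knob, 21 mm above its underside and 7 mm below its top. Cylinder, 26 mm diameter, 28 mm tall, coaxial with the outer knob, on a spindle that sinks with the pad as the outer knob is turned (2.5 mm per rad) but not as the inner one is. With the pad on the heel its underside is still 1.5 to 4 mm above the outer knob's top. The two knobs turn independently.
- outer_knob (a joint): Turn of the outer knob (rad), growing clockwise from above, 0 to 7; starts at 0.2 to 1.0. 2.5 mm of pad feed per rad. Turning takes 0.70 N m (dry friction, it stays as left) plus 0.0025 N m per newton of load. At rest, friction may hold a twist either way, so torque reads up to 1.4 N m lower; in equal small steps it still rises over free turning by 0.0025 N m per newton.
- inner_knob (a joint): Turn of the inner knob (rad), growing clockwise from above, 0 to 2.8; starts at 0.05 to 0.3. 1 mm of pad feed per rad. Turning takes 0.30 N m (dry friction, it stays as left) plus 0.001 N m per newton of load: 0.5 at 200 N. At rest it may read up to 0.6 N m lower; half-way between readings after turning 0.15 rad on and 0.15 back lies the load's part alone.
- pad: Round black rubber pad with a steel backing, 48 mm diameter, below the press's head on the knobs' axis. Origin: centre of its underside, which comes down on the heel. Once it rests on the heel it yields: the load grows by about 110 N per mm of further feed, that is 275 N per rad of the outer and 110 N per rad of the inner knob.
- anvil (a point): Centre of the top of the steel anvil disc (68 mm diameter) under the pad, on the knobs' axis. On it stands the work, fixed to the press: a stacked brown heel, 60 mm wide, with its new 8 mm black rubber top piece. Heels differ: the top face, where the pad lands, is somewhere between 49 and 52 mm above this point, and 3.5 to 8.5 mm below the pad at the start, so the landing must be felt.
- glue_tin: closed yellow glue tin with pale label and lid, 70 mm diameter, 85 mm tall; a bystander, to be left alone. Origin: its underside.
- dye_jar: small closed jar with pale label and white cap, 44 mm diameter, 65 mm tall; a bystander, to be left alone. Origin: its underside.
- hammer: hammer lying on the table; a bystander, to be left alone. Origin: its underside.
- glue_brush: brush lying on the table, 160 mm long; a bystander, to be left alone. Origin: its underside.
- spool: empty red spool standing, 44 mm diameter, 56 mm tall; a bystander, to be left alone. Origin: its underside.
- polish_tin: flat tin with blue lid, 75 mm diameter, 26 mm tall; a bystander, to be left alone. Origin: its underside.
- spare_lift: spare black rubber top piece, D-shaped, 56 mm wide, 8 mm thick, lying in front of the press; a bystander, to be left alone. Origin: its underside.

How it is judged:
By the outcome, as a careful person would: the job done as asked, in the order asked, and still so for the second after the job is handed in, with the robot touching nothing.
It also fails if it takes over 67 s, if anything falls off the work surface, if the arm or the gripper's body presses on something with over 40 N, if the wrist force passes 120 N, or if a joint passes its speed limit or range.

## Working session

There is one attempt and no reset: what is moved stays moved. The work goes in short steps, Python scripts to look and compute and a tool call to move; the robot and the scene stay as the last step left them, time stands still between calls to the robot, and variables do not carry over. Pictures are saved under pics/ and viewed, and the job is handed in when it is done.

Besides the shell and the picture viewer there is one more tool, called as a command line: name --pt "numbers of a row" for each row, then --argument value for the rest. carry_out: Moves the arm, as the interface text tells. Its arguments: {"type":"object","properties":{"moves":{"type":"array","items":{"type":"array","items":{"type":"number","minimum":-1,"maximum":1}}}},"required":["moves"]}

```bash
mkdir -p pics; ls
python3 - <<'E'
from workcell import bot, imaging, order
import cv2
o=bot.get_obs()
for k,v in o.items(): print(k,v)
for n in ("scene","top"):
    print(n,imaging.camera_model(n))
    cv2.imwrite(f"pics/{n}0.png",imaging.camera(n)[:,:,::-1])
E
```

```text
pics
clock 0.0
joint_pos [1.23599227e+00 2.41429779e-01 3.72297860e-03 1.33521227e+00
 3.83313582e-05 1.57079934e+00]
joint_vel [ 1.53960905e-03  8.05994738e-04 -1.90599907e-03 -1.68762143e-03
  1.56292941e-06 -1.59886475e-03]
tau [ 1.01290198e-04 -3.72313535e+01  2.52408725e+01  1.69300823e-02
  4.79121707e-05  5.45788140e-06]
eef_pos [0.16408971 0.47168822 0.25540405]
tool_rot [ 8.15041566e-01  5.79401518e-01 -8.76165338e-04  5.99342555e-04]
ft_force [ 0.00373362 -0.6785317  -1.21363897]
ft_torque [ 0.01087984 -0.00647203 -0.0002475 ]
grip_width 0.08555937504052478
scene {'fovy': 43.884908388428414, 'cx': 332.67744745119217, 'cy': 257.41457378545107, 'dist': array([-0.008322,  0.      ,  0.      ,  0.      ,  0.      ]), 'eye': array([1.0860957 , 0.65935531, 1.31828078]), 'rotation': array([0.10957258, 0.29173995, 0.89098792, 0.33018508])}
top {'fovy': 42.81074492678582, 'cx': 319.17467580049197, 'cy': 236.28655232828177, 'dist': array([-0.20540141,  0.        ,  0.        ,  0.        ,  0.        ]), 'eye': array([0.43266315, 0.00846172, 1.35530892]), 'rotation': array([-0.02238298,  0.02820007,  0.7074784 , -0.70581731])}
```

View pics/scene0.png

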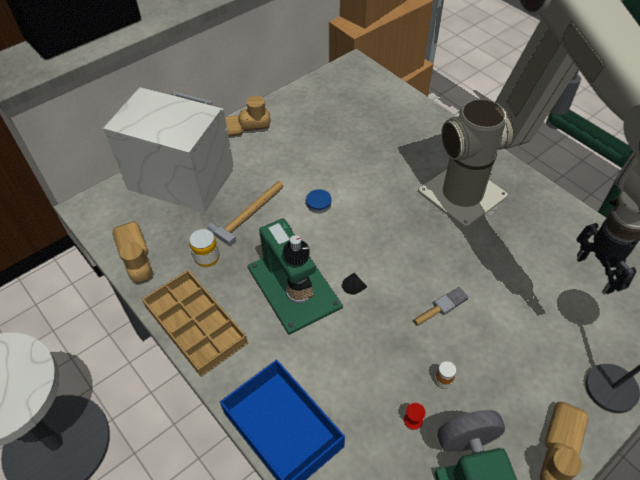

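View pics/top0.png

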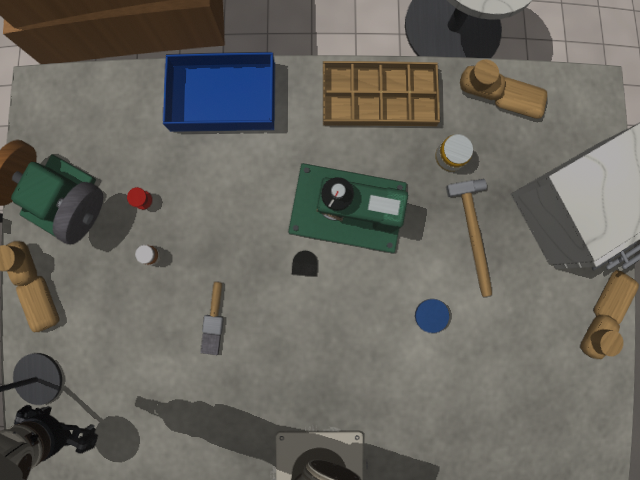

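The press stands at about (337,191) in the top view and (297,245) in the scene view. I'll zoom in on the knobs next.

```bash
cat > h.py <<'E'
import numpy as np, cv2
from scipy.spatial.transform import Rotation as R
from workcell import bot, imaging, order
def K(m):
    f=240/np.tan(np.radians(m['fovy']/2)); return np.array([[f,0,m['cx']],[0,f,m['cy']],[0,0,1]])
def ray(n,uv):
    m=imaging.camera_model(n)
    p=cv2.undistortPoints(np.array([[uv]],float),K(m),m['dist'])[0,0]
    d=R.from_quat(m['rotation']).apply([p[0],-p[1],-1]); return m['eye'],d/np.linalg.norm(d)
def onz(n,uv,z):
    e,d=ray(n,uv); return e+d*(z-e[2])/d[2]
def proj(n,P):
    m=imaging.camera_model(n); c=R.from_quat(m['rotation']).inv().apply(np.array(P)-m['eye'])
    return cv2.projectPoints(np.array([[c[0],-c[1],-c[2]]]),np.zeros(3),np.zeros(3),K(m),m['dist'])[0].ravel()
def tri(u1,u2):
    a,d=ray('top',u1); b,e=ray('scene',u2)
    s=np.linalg.lstsq(np.c_[d,-e],b-a,rcond=None)[0]
    p,q=a+s[0]*d,b+s[1]*e; return (p+q)/2,np.linalg.norm(p-q)
E
python3 - <<'E'
import cv2,numpy as np
a=cv2.imread('pics/top0.png')[150:260,280:420]; b=cv2.imread('pics/scene0.png')[210:340,230:360]
cv2.imwrite('pics/ta.png',cv2.resize(a,None,fx=5.5,fy=5.5,interpolation=cv2.INTER_CUBIC)[:600,:800]); cv2.imwrite('pics/sa.png',cv2.resize(b,None,fx=4.6,fy=4.6,interpolation=cv2.INTER_CUBIC))
E
```

```text
(no output)
```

View pics/ta.png

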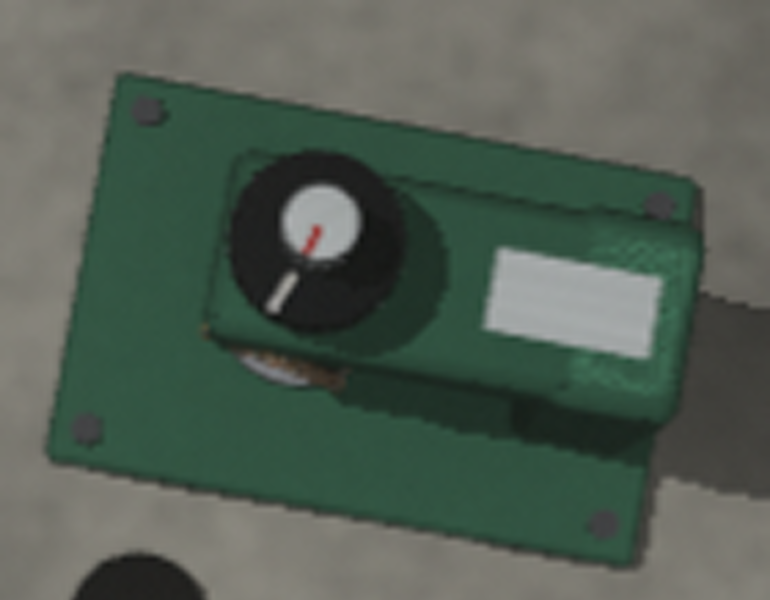

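View pics/sa.png

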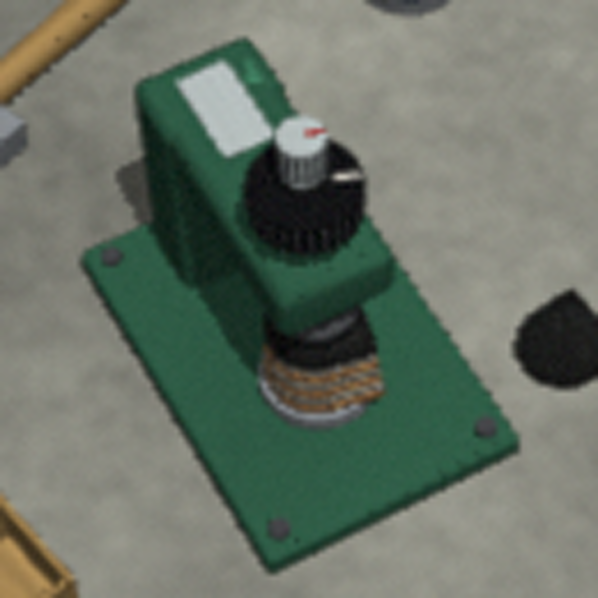

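Run:
```python
from h import *
t=cv2.imread('pics/top0.png'); s=cv2.imread('pics/scene0.png')
def blob(img,cond,roi):
    y0,y1,x0,x1=roi; m=np.zeros(img.shape[:2],np.uint8); m[y0:y1,x0:x1]=cond(img[y0:y1,x0:x1].astype(int))*255
    return m
h=t[150:260,280:420]
m=blob(t,lambda a:(a.min(2)>120)|((a[...,2]>110)&(a[...,1]<90)),(180,200,328,348))
c,_=cv2.findContours(m,0,2); c=max(c,key=cv2.contourArea); print('top inner',cv2.minEnclosingCircle(c),cv2.fitEllipse(c))
ti=cv2.fitEllipse(c)[0]
m=blob(t,lambda a:((a.max(2)<50)&(a[...,1]-a[...,2]<12))|(a.min(2)>100),(172,215,315,356))
cv2.imwrite('pics/m.png',cv2.resize(m[170:220,310:360],None,fx=8,fy=8,interpolation=0))
c,_=cv2.findContours(m,0,2); c=max(c,key=cv2.contourArea);c=cv2.convexHull(c); print('top outer',cv2.minEnclosingCircle(c),cv2.fitEllipse(c))
to=cv2.fitEllipse(c)[0]
# scene inner top
m=blob(s,lambda a:(a.min(2)>140)|((a[...,2]>110)&(a[...,1]<90)),(228,254,284,308))
cv2.imwrite('pics/m2.png',cv2.resize(m[220:260,280:320],None,fx=8,fy=8,interpolation=0))
c,_=cv2.findContours(m,0,2); c=max(c,key=cv2.contourArea); print('scene inner',cv2.fitEllipse(c))
si=cv2.fitEllipse(c)[0]
print('guess',( (301.5)/4.6-.5+230,134.5/4.6-.5+210))
for g in (si,(301.5/4.6-.5+230,134.5/4.6-.5+210)): print(tri(ti,g))
# pixel scale
for z in (.2,.22,.24,.26): print(z,onz('top',ti,z),onz('top',to,z-.040))
```

```text
top inner ((337.81817626953125, 190.0), 6.54619026184082) ((338.02545166015625, 189.8844757080078), (11.972017288208008, 12.751233100891113), 95.334228515625)
top outer ((337.2331237792969, 193.5562744140625), 16.758665084838867) ((337.3108215332031, 193.52691650390625), (32.451622009277344, 33.10574722290039), 175.69862365722656)
scene inner ((295.0625915527344, 238.87437438964844), (9.056425094604492, 10.013785362243652), 74.62977600097656)
guess (295.04347826086956, 238.73913043478262)
(array([ 0.59812466, -0.03576786,  0.24008503]), np.float64(0.00012602456050723578))
(array([ 0.59808865, -0.03578015,  0.24053703]), np.float64(0.00021187433897337587))
0.2 [ 0.60402473 -0.0373117   0.2       ] [ 0.6027082  -0.03744585  0.16      ]
0.22 [ 0.60105822 -0.03651929  0.22      ] [ 0.599863   -0.03667772  0.18      ]
0.24 [ 0.59809171 -0.03572689  0.24      ] [ 0.59701779 -0.0359096   0.2       ]
0.26 [ 0.59512521 -0.03493449  0.26      ] [ 0.59417258 -0.03514147  0.22      ]
```

View pics/m.png

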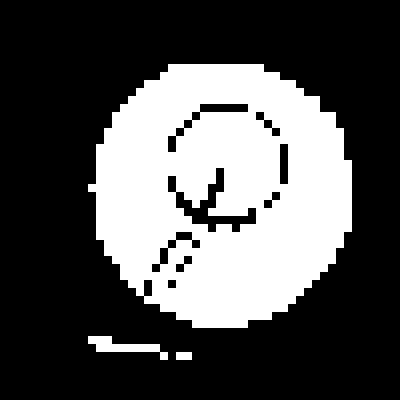

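View pics/m2.png

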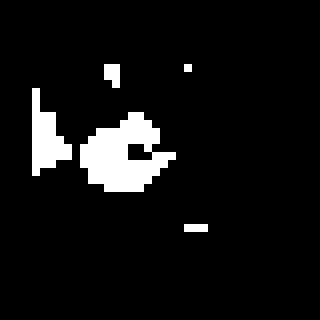

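Axis is at about (0.597, -0.036), with the inner knob's top at z≈0.240. I'll triangulate the outer knob's white mark to check its height, then plan the approach.

Run:
```python
from h import *
t=lambda X,Y:((X+.5)/5.5-.5+280,(Y+.5)/5.5-.5+150); s=lambda X,Y:((X+.5)/4.6-.5+230,(Y+.5)/4.6-.5+210)
print(tri(t(274,308),s(359,178)), tri(t(292,276),s(336,176)),tri(t(282,292),s(348,177)))
print(tri(t(495,248),s(177,80)) )
for z in (.200,.205,.21): print(z,onz('top',(337.3,193.0),z))
o=bot.get_obs(); Rm=R.from_quat(o['tool_rot'])
print(Rm.as_matrix().round(3)); print(Rm.inv().apply(np.array([.5975,-.036,.33])-o['eef_pos']))
```

```text
(array([ 0.57426433, -0.02098461,  0.19852263]), np.float64(0.0005320336976677424)) (array([ 0.58464512, -0.02696707,  0.20317494]), np.float64(8.831119139390507e-05)) (array([ 0.57941844, -0.02362242,  0.20117305]), np.float64(0.0003000534921982661))
(array([ 0.6042433 , -0.10683099,  0.21865405]), np.float64(0.032242375315360956))
0.2 [ 0.59803092 -0.03589466  0.2       ]
0.205 [ 0.59731523 -0.0357027   0.205     ]
0.21 [ 0.59659955 -0.03551073  0.21      ]
[[ 0.329  0.944 -0.001]
 [ 0.944 -0.329 -0.002]
 [-0.002 -0.    -1.   ]]
[-0.33730389  0.57616791 -0.07387382]
```

carry_out --pt "0 0 -0.3 -0.1 1" --pt "0 0 -0.75 -0.2 1" --pt "0 0 -0.75 -0.2 1"

```text
clock: 0.4
eef_pos: [0.165, 0.4743, 0.3368]
tool_rot: [0.714, 0.701, 0.004, -0.002]
ft_force: [-0.7, 0.1, 0.1]
grip_width: 0.0855
```

```bash
cat > d.py <<'E'
from h import *
import sys
o=bot.get_obs(); Rm=R.from_quat(o['tool_rot'])
np.set_printoptions(precision=4,suppress=True)
print('t',round(o['clock'],2),'q',o['joint_pos'],'F',o['ft_force'],'T',o['ft_torque'],'w',o['grip_width'],'p',o['eef_pos'])
print('xyaw',np.degrees(np.arctan2(*Rm.apply([1,0,0])[[1,0]])), 'z', Rm.apply([0,0,1]))
if len(sys.argv)>3: print('shift/0.1',Rm.inv().apply(np.array([float(v) for v in sys.argv[1:4]])-o['eef_pos'])/.1)
E
python3 d.py .5975 -.036 .33
```

```text
t 0.4 q [ 1.236   0.2187  0.1839  1.5262 -0.      1.2544] F [-0.6737  0.0918  0.1204] T [ 0.0092  0.0049 -0.0261] w 0.0855133994020836 p [0.165  0.4743 0.3368]
xyaw 88.9481626486095 z [ 0.0032  0.0093 -1.    ]
shift/0.1 [-5.0232  4.4178  0.0344]
```

carry_out --pt "-0.33 0.29 0 0 1" --pt "-0.66 0.58 0 0 1" --pt "-1 0.88 0 0 1"

```text
clock: 0.7
eef_pos: [0.2506, 0.3694, 0.3306]
tool_rot: [0.714, 0.7, -0.0, 0.0]
ft_force: [0.3, 0.0, 0.3]
grip_width: 0.0854
```

carry_out --pt "-0.33 0.29 0 0 1" --pt "-0.66 0.58 0 0 1" --pt "-1 0.88 0 0 1"

```text
clock: 1.0
eef_pos: [0.3367, 0.2671, 0.3309]
tool_rot: [0.714, 0.7, -0.0, -0.0]
ft_force: [0.2, 1.1, -0.2]
grip_width: 0.0855
```

carry_out --pt "-0.33 0.29 0 0 1" --pt "-0.66 0.58 0 0 1" --pt "-1 0.88 0 0 1"

```text
clock: 1.3
eef_pos: [0.4227, 0.1653, 0.3309]
tool_rot: [0.715, 0.7, -0.0, -0.0]
ft_force: [0.3, 0.6, 1.1]
grip_width: 0.0851
```

carry_out --pt "-0.33 0.29 0 0 1" --pt "-0.66 0.58 0 0 1" --pt "-1 0.88 0 0 1"

```text
clock: 1.6
eef_pos: [0.5086, 0.0634, 0.3308]
tool_rot: [0.715, 0.699, -0.0, -0.0]
ft_force: [1.0, 0.9, 0.5]
grip_width: 0.0854
```

carry_out --pt "-0.33 0.29 0 0 1" --pt "-0.66 0.58 0 0 1" --pt "-1 0.88 0 0 1" --pt "-1 0.88 0 0 1"

```text
clock: 2.0
eef_pos: [0.5962, -0.0411, 0.328]
tool_rot: [0.717, 0.698, -0.001, -0.001]
ft_force: [-0.3, -0.1, 0.4]
grip_width: 0.0856
```

carry_out --pt "0 0 0 -0.09 1" --pt "0 0 0 -0.18 1" --pt "0 0 0 -0.27 1" --pt "0 0 0 -0.36 1" --pt "0 0 0 -0.45 1" --pt "0 0 0 -0.54 1" --pt "0 0 0 -0.63 1" --pt "0 0 0 -0.72 1" --pt "0 0 0 -0.81 1" --pt "0 0 0 -0.9 1" --pt "0 0 0 -1 1" --pt "0 0 0 -1 1"

```text
clock: 3.2
eef_pos: [0.5933, -0.0361, 0.3309]
tool_rot: [0.01, 1.0, 0.0, -0.001]
ft_force: [1.0, 0.4, 0.0]
grip_width: 0.0854
```

carry_out --pt "0 0 0 -0.09 1" --pt "0 0 0 -0.18 1" --pt "0 0 0 -0.25 1" --pt "0 0 0 -0.25 1" --pt "0 0 0 -0.25 1"

```text
clock: 3.7
eef_pos: [0.5937, -0.0365, 0.3311]
tool_rot: [-0.183, 0.983, 0.0, -0.0]
ft_force: [-0.4, 0.2, 0.2]
grip_width: 0.0853
```

```bash
python3 d.py .5975 -.036 .33
python3 - <<'E'
from h import *
for n in ("scene","top"): cv2.imwrite(f"pics/{n}1.png",imaging.camera(n)[:,:,::-1])
E
```

```text
t 3.7 q [-0.0614  0.4264  0.4601  1.6049  0.0001 -2.0004] F [-0.4438  0.1596  0.1665] T [-0.0083 -0.0306  0.0219] w 0.08530114260973386 p [ 0.5937 -0.0365  0.3311]
xyaw -158.9024883202497 z [-0.0004  0.0001 -1.    ]
shift/0.1 [-0.0375 -0.0095  0.0114]
```

View pics/scene1.png

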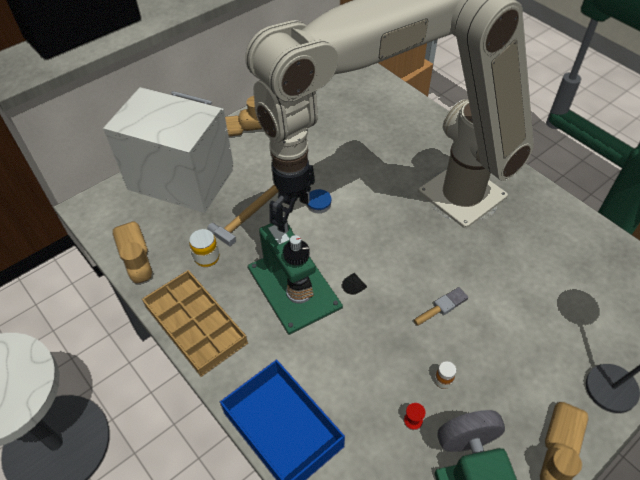

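carry_out --pt "-0.04 -0.01 0.3 0 1" --pt "-0.04 -0.01 0.6 0 1" --pt "-0.04 -0.01 0.8 0 1" --pt "-0.04 -0.01 0.8 0 1"

```text
clock: 4.2
eef_pos: [0.5959, -0.0361, 0.2477]
tool_rot: [-0.184, 0.983, 0.001, -0.004]
ft_force: [0.2, -0.6, -0.9]
grip_width: 0.0851
```

carry_out --pt "0 0 0.1 0 1" --pt "0 0 0.2 0 1" --pt "0 0 0.3 0 1" --pt "0 0 0.4 0 1" --pt "0 0 0.48 0 1" --pt "0 0 0.48 0 1"

```text
clock: 4.8
eef_pos: [0.5971, -0.0362, 0.2016]
tool_rot: [-0.185, 0.983, 0.0, -0.001]
ft_force: [0.5, 0.7, 0.5]
grip_width: 0.0853
```

```bash
python3 d.py .5975 -.036 .203
python3 - <<'E'
from h import *
for n,r in (("scene",(200,320,230,390)),("top",(140,260,260,420))):
    a=imaging.camera(n)[:,:,::-1]; cv2.imwrite(f"pics/{n}2.png",cv2.resize(a[r[0]:r[1],r[2]:r[3]],None,fx=5,fy=5,interpolation=cv2.INTER_CUBIC))
E
```

```text
t 4.8 q [-0.0605  0.4642  0.1848  1.2943  0.     -2.0033] F [0.4926 0.7005 0.5048] T [0.0102 0.0442 0.0066] w 0.08534885483971882 p [ 0.5971 -0.0362  0.2016]
xyaw -158.6877146813509 z [-0.0029  0.0002 -1.    ]
shift/0.1 [-0.0042  0.0001 -0.0136]
```

View pics/scene2.png

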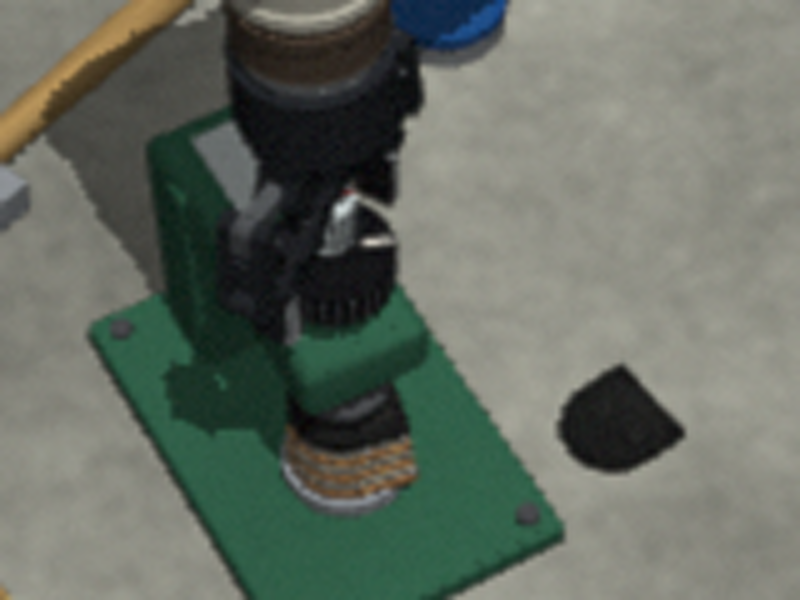

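The fingers straddle the outer knob, with no contact force. Closing now.

carry_out --pt "0 0 -0.01 0 0.2" --pt "0 0 -0.01 0 -1" --pt "0 0 -0.01 0 -1" --pt "0 0 -0.01 0 -1" --pt "0 0 -0.01 0 -1" --pt "0 0 -0.01 0 -1"

```text
clock: 5.5
eef_pos: [0.5971, -0.0368, 0.2058]
tool_rot: [-0.185, 0.983, -0.001, -0.0]
ft_force: [-4.5, -1.6, 5.5]
grip_width: 0.0601
```

```bash
python3 d.py .5975 -.036 .203
```

```text
t 5.5 q [-0.061   0.4603  0.1895  1.3005 -0.0014 -2.0035] F [-4.5464 -1.6436  5.4657] T [-0.2747  1.0534  0.1016] w 0.06007138531183102 p [ 0.5971 -0.0368  0.2058]
xyaw -158.6979160764871 z [-0.0006 -0.0014 -1.    ]
shift/0.1 [-0.0071  0.0062  0.0277]
```

carry_out --pt "0 0 0 0.04 -1" --pt "0 0 0 0.08 -1" --pt "0 0 0 0.12 -1" --pt "0 0 0 0.16 -1" --pt "0 0 0 0.2 -1"

```text
clock: 6.0
eef_pos: [0.5964, -0.037, 0.2058]
tool_rot: [-0.028, 1.0, -0.001, -0.001]
ft_force: [-7.0, -2.7, 6.4]
grip_width: 0.0602
```

```bash
python3 d.py .5975 -.036 .203
```

```text
t 6.0 q [-0.0609  0.46    0.189   1.3016 -0.002  -1.6885] F [-6.9833 -2.7357  6.4318] T [-0.4722  1.4348  0.6922] w 0.06022625965817036 p [ 0.5964 -0.037   0.2058]
xyaw -176.74733714620936 z [-0.0019 -0.0019 -1.    ]
shift/0.1 [-0.0112  0.0089  0.0275]
```

carry_out --pt "0 0 0 0.04 -1" --pt "0 0 0 0.08 -1" --pt "0 0 0 0.12 -1" --pt "0 0 0 0.16 -1" --pt "0 0 0 0.2 -1"

```text
clock: 6.5
eef_pos: [0.5958, -0.0369, 0.2058]
tool_rot: [0.128, 0.992, -0.001, -0.001]
ft_force: [-7.7, -2.8, 7.9]
grip_width: 0.0604
```

```bash
python3 d.py .5975 -.036 .203
```

```text
t 6.5 q [-0.0609  0.4597  0.1886  1.3027 -0.002  -1.3743] F [-7.737  -2.7519  7.9023] T [-0.4479  1.7256  0.7058] w 0.06041024226507901 p [ 0.5958 -0.0369  0.2058]
xyaw 165.24925981759088 z [-0.0031 -0.0018 -1.    ]
shift/0.1 [-0.0139  0.013   0.0276]
```

carry_out --pt "0 0 0 0.03 -1" --pt "0 0 0 0.03 -1"

```text
clock: 6.7
eef_pos: [0.5957, -0.0369, 0.2057]
tool_rot: [0.152, 0.988, -0.001, -0.002]
ft_force: [-10.1, -2.1, 7.7]
grip_width: 0.0601
```

```bash
python3 d.py .5975 -.036 .203;python3 d.py .5975 -.036 .203
```

```text
t 6.7 q [-0.0611  0.4597  0.1885  1.3028 -0.0017 -1.3276] F [-10.0625  -2.0654   7.653 ] T [-0.3283  1.7406 -0.0745] w 0.06009229934800579 p [ 0.5957 -0.0369  0.2057]
xyaw 162.56433613951106 z [-0.0033 -0.0015 -1.    ]
shift/0.1 [-0.0143  0.014   0.0274]
t 6.7 q [-0.0611  0.4597  0.1885  1.3028 -0.0017 -1.3276] F [-10.0625  -2.0654   7.653 ] T [-0.3283  1.7406 -0.0745] w 0.06009229934800579 p [ 0.5957 -0.0369  0.2057]
xyaw 162.56433613951106 z [-0.0033 -0.0015 -1.    ]
shift/0.1 [-0.0143  0.014   0.0274]
```

carry_out --pt "0 0 0 0.03 -1" --pt "0 0 0 0.03 -1"

```text
clock: 6.9
eef_pos: [0.5956, -0.0369, 0.2057]
tool_rot: [0.175, 0.985, -0.001, -0.002]
ft_force: [-8.4, -0.8, 7.9]
grip_width: 0.0596
```

```bash
python3 d.py .5975 -.036 .203
```

```text
t 6.9 q [-0.061   0.4596  0.1884  1.303  -0.0017 -1.2805] F [-8.4186 -0.8433  7.929 ] T [-0.3283  1.769  -0.0478] w 0.05964126907291118 p [ 0.5956 -0.0369  0.2057]
xyaw 159.87358631926278 z [-0.0035 -0.0015 -1.    ]
shift/0.1 [-0.0147  0.0145  0.0273]
```

Free turning reads 0.70 N m while moving, as expected. I'll go on to the earliest possible landing, then take fine steps.

carry_out --pt "0 0 0 0.04 -1" --pt "0 0 0 0.08 -1" --pt "0 0 0 0.12 -1" --pt "0 0 0 0.16 -1" --pt "0 0 0 0.2 -1" --pt "0 0 0 0.24 -1" --pt "0 0 0 0.27 -1" --pt "0 0 0 0.3 -1"

```text
clock: 7.7
eef_pos: [0.5948, -0.0363, 0.2057]
tool_rot: [0.399, 0.917, -0.001, -0.002]
ft_force: [-11.7, 0.1, 9.2]
grip_width: 0.06
```

```bash
cat > e.py <<'E'
from h import *
o=bot.get_obs(); Rm=R.from_quat(o['tool_rot'])
print('t %.2f q6 %.4f Tz %.4f axial %.4f F %s w %.4f p %s'%(o['clock'],o['joint_pos'][5],o['ft_torque'][2],-Rm.apply([0,0,1])@o['ft_torque'],o['ft_force'].round(1),o['grip_width'],o['eef_pos'].round(4)))
E
python3 e.py
```

```text
t 7.70 q6 -0.8095 Tz 0.7094 axial 0.7103 F [-11.7   0.1   9.2] w 0.0600 p [ 0.5948 -0.0363  0.2057]
```

carry_out --pt "0 0 0 0.025 -1" --pt "0 0 0 0.05 -1"

```text
clock: 7.9
eef_pos: [0.5947, -0.0362, 0.2057]
tool_rot: [0.435, 0.9, -0.001, -0.002]
ft_force: [-10.9, 0.2, 9.3]
grip_width: 0.0598
```

```bash
python3 e.py
```

```text
t 7.90 q6 -0.7312 Tz 0.7000 axial 0.7005 F [-10.9   0.2   9.3] w 0.0598 p [ 0.5947 -0.0362  0.2057]
```

carry_out --pt "0 0 0 0.025 -1" --pt "0 0 0 0.05 -1"

```text
clock: 8.1
eef_pos: [0.5947, -0.0361, 0.2058]
tool_rot: [0.47, 0.883, -0.001, -0.002]
ft_force: [-11.5, 0.2, 9.0]
grip_width: 0.0601
```

```bash
python3 e.py
```

```text
t 8.10 q6 -0.6527 Tz 0.7091 axial 0.7097 F [-11.5   0.2   9. ] w 0.0601 p [ 0.5947 -0.0361  0.2058]
```

carry_out --pt "0 0 0 0.025 -1" --pt "0 0 0 0.05 -1"

```text
clock: 8.3
eef_pos: [0.5946, -0.0359, 0.2057]
tool_rot: [0.504, 0.864, -0.001, -0.003]
ft_force: [-11.3, 0.8, 9.5]
grip_width: 0.0599
```

```bash
python3 e.py
```

```text
t 8.30 q6 -0.5742 Tz 0.7112 axial 0.7117 F [-11.3   0.8   9.5] w 0.0599 p [ 0.5946 -0.0359  0.2057]
```

carry_out --pt "0 0 0 0.025 -1" --pt "0 0 0 0.05 -1"

```text
clock: 8.5
eef_pos: [0.5945, -0.0358, 0.2057]
tool_rot: [0.538, 0.843, -0.001, -0.003]
ft_force: [-12.5, 0.4, 9.3]
grip_width: 0.0599
```

```bash
python3 e.py
```

```text
t 8.50 q6 -0.4956 Tz 0.7069 axial 0.7068 F [-12.5   0.4   9.3] w 0.0599 p [ 0.5945 -0.0358  0.2057]
```

carry_out --pt "0 0 0 0.025 -1" --pt "0 0 0 0.05 -1"

```text
clock: 8.7
eef_pos: [0.5944, -0.0357, 0.2057]
tool_rot: [0.57, 0.821, -0.001, -0.003]
ft_force: [-12.5, 0.9, 9.8]
grip_width: 0.0602
```

```bash
python3 e.py
```

```text
t 8.70 q6 -0.4171 Tz 0.7132 axial 0.7132 F [-12.5   0.9   9.8] w 0.0602 p [ 0.5944 -0.0357  0.2057]
```

carry_out --pt "0 0 0 0.025 -1" --pt "0 0 0 0.05 -1"

```text
clock: 8.9
eef_pos: [0.5944, -0.0355, 0.2057]
tool_rot: [0.602, 0.798, -0.001, -0.003]
ft_force: [-12.4, 1.1, 9.7]
grip_width: 0.06
```

```bash
python3 e.py
```

```text
t 8.90 q6 -0.3385 Tz 0.7308 axial 0.7302 F [-12.4   1.1   9.7] w 0.0600 p [ 0.5944 -0.0355  0.2057]
```

carry_out --pt "0 0 0 0.02 -1" --pt "0 0 0 0.04 -1"

```text
clock: 9.1
eef_pos: [0.5943, -0.0354, 0.2057]
tool_rot: [0.627, 0.779, -0.001, -0.003]
ft_force: [-11.0, 1.4, 10.0]
grip_width: 0.06
```

```bash
python3 e.py
```

```text
t 9.10 q6 -0.2760 Tz 0.6938 axial 0.6933 F [-11.    1.4  10. ] w 0.0600 p [ 0.5943 -0.0354  0.2057]
```

carry_out --pt "0 0 0 0.025 -1" --pt "0 0 0 0.05 -1"

```text
clock: 9.3
eef_pos: [0.5943, -0.0352, 0.2057]
tool_rot: [0.657, 0.754, -0.001, -0.003]
ft_force: [-12.7, 1.8, 9.2]
grip_width: 0.0599
```

```bash
python3 e.py
```

```text
t 9.30 q6 -0.1972 Tz 0.7099 axial 0.7091 F [-12.7   1.8   9.2] w 0.0599 p [ 0.5943 -0.0352  0.2057]
```

Still free; the earlier rise was noise.

carry_out --pt "0 0 0 0.025 -1" --pt "0 0 0 0.05 -1"

```text
clock: 9.5
eef_pos: [0.5943, -0.035, 0.2057]
tool_rot: [0.686, 0.728, -0.001, -0.003]
ft_force: [-11.4, 2.7, 9.6]
grip_width: 0.0605
```

```bash
python3 e.py
```

```text
t 9.50 q6 -0.1186 Tz 0.7413 axial 0.7401 F [-11.4   2.7   9.6] w 0.0605 p [ 0.5943 -0.035   0.2057]
```

carry_out --pt "0 0 0 0.025 -1" --pt "0 0 0 0.05 -1"

```text
clock: 9.7
eef_pos: [0.5943, -0.0349, 0.2057]
tool_rot: [0.714, 0.7, -0.001, -0.003]
ft_force: [-12.9, 3.3, 9.6]
grip_width: 0.0602
```

```bash
python3 e.py
```

```text
t 9.70 q6 -0.0401 Tz 0.6787 axial 0.6776 F [-12.9   3.3   9.6] w 0.0602 p [ 0.5943 -0.0349  0.2057]
```

carry_out --pt "0 0 0 0.025 -1" --pt "0 0 0 0.05 -1"

```text
clock: 9.9
eef_pos: [0.5943, -0.0347, 0.2058]
tool_rot: [0.741, 0.672, -0.001, -0.003]
ft_force: [-12.7, 3.8, 10.1]
grip_width: 0.06
```

```bash
python3 e.py
```

```text
t 9.90 q6 0.0385 Tz 0.6994 axial 0.6980 F [-12.7   3.8  10.1] w 0.0600 p [ 0.5943 -0.0347  0.2058]
```

carry_out --pt "0 0 0 0.025 -1" --pt "0 0 0 0.05 -1"

```text
clock: 10.1
eef_pos: [0.5943, -0.0345, 0.2057]
tool_rot: [0.767, 0.642, -0.001, -0.003]
ft_force: [-12.1, 3.6, 9.1]
grip_width: 0.0602
```

```bash
python3 e.py
python3 - <<'E'
from h import *
for n,r in (("scene",(200,320,230,390)),): 
    a=imaging.camera(n)[:,:,::-1]; cv2.imwrite(f"pics/{n}3.png",cv2.resize(a[r[0]:r[1],r[2]:r[3]],None,fx=5,fy=5,interpolation=cv2.INTER_CUBIC))
E
```

```text
t 10.10 q6 0.1170 Tz 0.7683 axial 0.7668 F [-12.1   3.6   9.1] w 0.0602 p [ 0.5943 -0.0345  0.2057]
```

View pics/scene3.png

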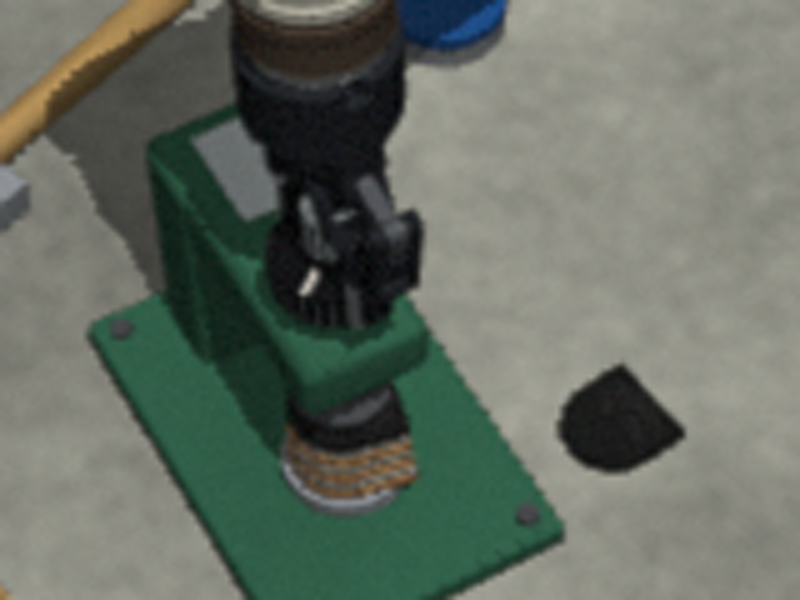

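carry_out --pt "0 0 0 0.025 -1"

```text
clock: 10.25
eef_pos: [0.5943, -0.0345, 0.2057]
tool_rot: [0.779, 0.627, -0.001, -0.003]
ft_force: [-11.6, 4.6, 9.0]
grip_width: 0.06
```

```bash
python3 e.py
```

```text
t 10.25 q6 0.1558 Tz 0.7956 axial 0.7938 F [-11.6   4.6   9. ] w 0.0600 p [ 0.5943 -0.0345  0.2057]
```

carry_out --pt "0 0 0 0.025 -1"

```text
clock: 10.35
eef_pos: [0.5944, -0.0344, 0.2058]
tool_rot: [0.791, 0.612, -0.001, -0.003]
ft_force: [-12.4, 4.8, 9.2]
grip_width: 0.0602
```

```bash
python3 e.py
```

```text
t 10.35 q6 0.1956 Tz 0.6311 axial 0.6290 F [-12.4   4.8   9.2] w 0.0602 p [ 0.5944 -0.0344  0.2058]
```

carry_out --pt "0 0 0 0.02 -1"

```text
clock: 10.45
eef_pos: [0.5944, -0.0343, 0.2057]
tool_rot: [0.801, 0.599, -0.001, -0.003]
ft_force: [-12.2, 4.2, 9.8]
grip_width: 0.0603
```

```bash
python3 e.py
```

```text
t 10.45 q6 0.2268 Tz 0.7140 axial 0.7121 F [-12.2   4.2   9.8] w 0.0603 p [ 0.5944 -0.0343  0.2057]
```

carry_out --pt "0 0 0 0.02 -1"

```text
clock: 10.55
eef_pos: [0.5944, -0.0343, 0.2057]
tool_rot: [0.81, 0.587, -0.001, -0.003]
ft_force: [-12.6, 4.6, 9.3]
grip_width: 0.0596
```

```bash
python3 e.py
```

```text
t 10.55 q6 0.2581 Tz 0.7059 axial 0.7038 F [-12.6   4.6   9.3] w 0.0596 p [ 0.5944 -0.0343  0.2057]
```

Still free (0.70–0.71).

carry_out --pt "0 0 0 0.02 -1" --pt "0 0 0 0.04 -1"

```text
clock: 10.75
eef_pos: [0.5944, -0.0342, 0.2057]
tool_rot: [0.828, 0.561, -0.001, -0.003]
ft_force: [-11.6, 4.0, 10.3]
grip_width: 0.0602
```

```bash
python3 e.py
```

```text
t 10.75 q6 0.3208 Tz 0.7026 axial 0.7007 F [-11.6   4.   10.3] w 0.0602 p [ 0.5944 -0.0342  0.2057]
```

carry_out --pt "0 0 0 0.02 -1" --pt "0 0 0 0.04 -1"

```text
clock: 10.95
eef_pos: [0.5945, -0.034, 0.2057]
tool_rot: [0.845, 0.535, -0.001, -0.003]
ft_force: [-11.8, 4.8, 9.4]
grip_width: 0.0601
```

```bash
python3 e.py
```

```text
t 10.95 q6 0.3836 Tz 0.7198 axial 0.7174 F [-11.8   4.8   9.4] w 0.0601 p [ 0.5945 -0.034   0.2057]
```

carry_out --pt "0 0 0 0.02 -1" --pt "0 0 0 0.04 -1"

```text
clock: 11.15
eef_pos: [0.5945, -0.034, 0.2057]
tool_rot: [0.861, 0.508, -0.001, -0.003]
ft_force: [-11.7, 5.1, 10.0]
grip_width: 0.0602
```

```bash
python3 e.py
```

```text
t 11.15 q6 0.4463 Tz 0.8295 axial 0.8268 F [-11.7   5.1  10. ] w 0.0602 p [ 0.5945 -0.034   0.2057]
```

carry_out --pt "0 0 0 0.02 -1" --pt "0 0 0 0.04 -1"

```text
clock: 11.35
eef_pos: [0.5946, -0.0338, 0.2058]
tool_rot: [0.877, 0.481, -0.001, -0.003]
ft_force: [-11.7, 6.3, 9.5]
grip_width: 0.0597
```

```bash
python3 e.py
```

```text
t 11.35 q6 0.5090 Tz 0.9181 axial 0.9152 F [-11.7   6.3   9.5] w 0.0597 p [ 0.5946 -0.0338  0.2058]
```

carry_out --pt "0 0 0 0.01 -1"

```text
clock: 11.45
eef_pos: [0.5946, -0.0338, 0.2057]
tool_rot: [0.88, 0.474, -0.001, -0.003]
ft_force: [-11.5, 5.8, 8.6]
grip_width: 0.0599
```

```bash
python3 e.py
```

```text
t 11.45 q6 0.5243 Tz 0.8725 axial 0.8696 F [-11.5   5.8   8.6] w 0.0599 p [ 0.5946 -0.0338  0.2057]
```

carry_out --pt "0 0 0 -0.02 -1" --pt "0 0 0 -0.04 -1"

```text
clock: 11.65
eef_pos: [0.5946, -0.0339, 0.2057]
tool_rot: [0.866, 0.501, -0.001, -0.003]
ft_force: [-11.8, 5.8, 9.5]
grip_width: 0.0603
```

```bash
python3 e.py
```

```text
t 11.65 q6 0.4631 Tz -0.6067 axial -0.6099 F [-11.8   5.8   9.5] w 0.0603 p [ 0.5946 -0.0339  0.2057]
```

carry_out --pt "0 0 0 -0.01 -1"

```text
clock: 11.75
eef_pos: [0.5946, -0.0339, 0.2057]
tool_rot: [0.862, 0.507, -0.001, -0.003]
ft_force: [-10.9, 5.9, 10.5]
grip_width: 0.0601
```

```bash
python3 e.py
```

```text
t 11.75 q6 0.4478 Tz -0.5528 axial -0.5567 F [-10.9   5.9  10.5] w 0.0601 p [ 0.5946 -0.0339  0.2057]
```

carry_out --pt "0 0 0 0.015 -1" --pt "0 0 0 0.03 -1"

```text
clock: 11.95
eef_pos: [0.5946, -0.0338, 0.2057]
tool_rot: [0.873, 0.488, -0.001, -0.003]
ft_force: [-11.1, 5.0, 9.5]
grip_width: 0.0605
```

```bash
python3 e.py
```

```text
t 11.95 q6 0.4930 Tz 0.8240 axial 0.8212 F [-11.1   5.    9.5] w 0.0605 p [ 0.5946 -0.0338  0.2057]
```

Forward and reverse readings bracket the load at about 50 N. Gripper offset fit puts the axis at about (0.5964, −0.0349). I'll release the outer knob and lift.

carry_out --pt "0 0 0 0 0.6" --pt "0 0 0 0 1" --pt "0 0 0 0 1" --pt "0 0 0 0 1" --pt "0 0 0 0 1" --pt "0 0 -0.2 0 1" --pt "0 0 -0.3 0 1" --pt "0 0 -0.35 0 1" --pt "0 0 -0.35 0 1" --pt "0 0 -0.35 0 1"

```text
clock: 12.95
eef_pos: [0.5978, -0.0362, 0.2389]
tool_rot: [0.874, 0.486, -0.0, -0.0]
ft_force: [-0.5, 0.1, -0.4]
grip_width: 0.0857
```

```bash
python3 d.py .5964 -.0349 .235
python3 - <<'E'
from h import *
for n,r in (("scene",(200,320,230,390)),("top",(140,260,260,420))):
    a=imaging.camera(n)[:,:,::-1]; cv2.imwrite(f"pics/{n}4.png",cv2.resize(a[r[0]:r[1],r[2]:r[3]],None,fx=5,fy=5,interpolation=cv2.INTER_CUBIC))
E
```

```text
t 12.95 q [-0.0605  0.4472  0.2556  1.3796  0.      0.4942] F [-0.4935  0.0699 -0.3817] T [ 0.0021 -0.0215  0.0024] w 0.0856870277767257 p [ 0.5978 -0.0362  0.2389]
xyaw 58.217706833591784 z [-0.0004  0.     -1.    ]
shift/0.1 [ 0.0037 -0.019   0.0391]
```

View pics/scene4.png

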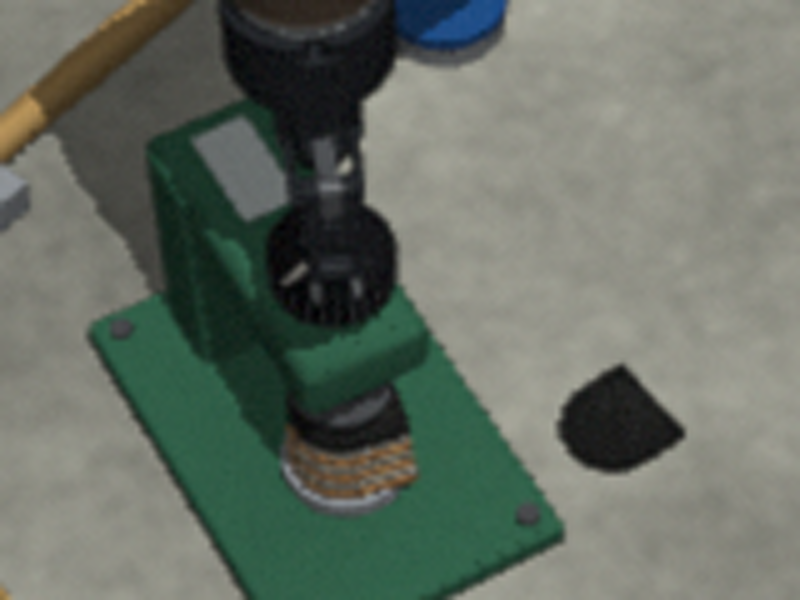

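carry_out --pt "0 -0.02 0.03 0 1" --pt "0 -0.02 0.03 0 0.3" --pt "0 -0.02 0.03 0 -0.2" --pt "0 -0.02 0.03 0 -0.3" --pt "0 -0.02 0.03 0 -1" --pt "0 -0.02 0.03 0 -1" --pt "0 -0.02 0.03 0 -1" --pt "0 -0.02 0.03 0 -1" --pt "0 -0.02 0.03 0 -1" --pt "0 -0.02 0.03 0 -1"

```text
clock: 14.05
eef_pos: [0.5964, -0.035, 0.2366]
tool_rot: [0.874, 0.487, 0.0, 0.0]
ft_force: [0.4, 0.7, 3.3]
grip_width: 0.0243
```

```bash
python3 e.py
python3 - <<'E'
from h import *
for n,r in (("scene",(200,320,230,390)),):
    a=imaging.camera(n)[:,:,::-1]; cv2.imwrite(f"pics/{n}5.png",cv2.resize(a[r[0]:r[1],r[2]:r[3]],None,fx=5,fy=5,interpolation=cv2.INTER_CUBIC))
E
```

```text
t 14.05 q6 0.4958 Tz 0.0315 axial 0.0314 F [0.4 0.7 3.3] w 0.0243 p [ 0.5964 -0.035   0.2366]
```

View pics/scene5.png

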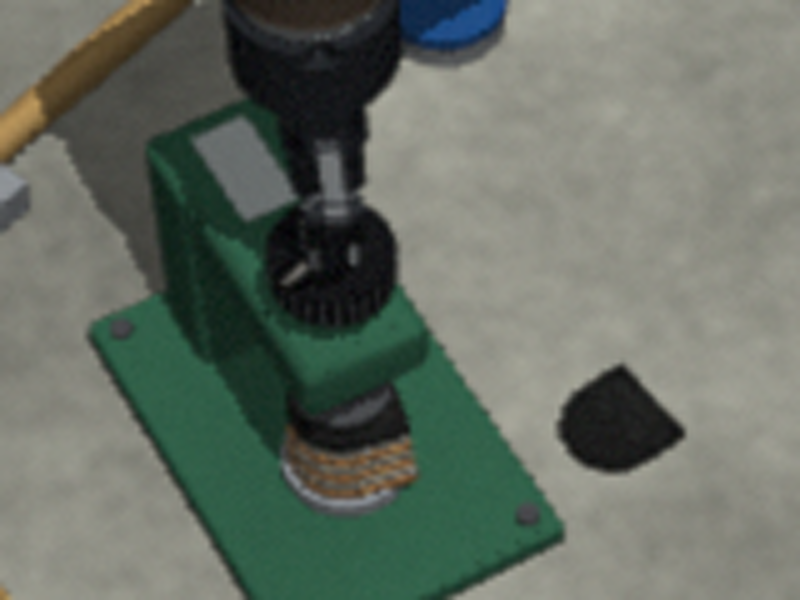

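Inner knob gripped (24.3 mm), well centred. Turning.

carry_out --pt "0 0 0 0.03 -1" --pt "0 0 0 0.06 -1" --pt "0 0 0 0.09 -1" --pt "0 0 0 0.12 -1"

```text
clock: 14.5
eef_pos: [0.5964, -0.0351, 0.2367]
tool_rot: [0.916, 0.402, 0.0, 0.0]
ft_force: [0.3, 0.6, 3.0]
grip_width: 0.0242
```

```bash
python3 e.py
```

```text
t 14.50 q6 0.6852 Tz 0.3872 axial 0.3871 F [0.3 0.6 3. ] w 0.0242 p [ 0.5964 -0.0351  0.2367]
```

carry_out --pt "0 0 0 0.03 -1" --pt "0 0 0 0.06 -1" --pt "0 0 0 0.09 -1" --pt "0 0 0 0.12 -1"

```text
clock: 14.9
eef_pos: [0.5964, -0.0351, 0.2367]
tool_rot: [0.949, 0.314, 0.0, 0.0]
ft_force: [-0.5, 0.2, 2.5]
grip_width: 0.024
```

```bash
python3 e.py
```

```text
t 14.90 q6 0.8737 Tz 0.4228 axial 0.4227 F [-0.5  0.2  2.5] w 0.0240 p [ 0.5964 -0.0351  0.2367]
```

carry_out --pt "0 0 0 0.03 -1" --pt "0 0 0 0.06 -1" --pt "0 0 0 0.09 -1" --pt "0 0 0 0.12 -1"

```text
clock: 15.3
eef_pos: [0.5963, -0.0351, 0.2368]
tool_rot: [0.975, 0.223, 0.0, 0.0]
ft_force: [-1.3, -0.2, 4.2]
grip_width: 0.024
```

```bash
python3 e.py
```

```text
t 15.30 q6 1.0621 Tz 0.4496 axial 0.4495 F [-1.3 -0.2  4.2] w 0.0240 p [ 0.5963 -0.0351  0.2368]
```

carry_out --pt "0 0 0 0.03 -1" --pt "0 0 0 0.06 -1" --pt "0 0 0 0.09 -1"

```text
clock: 15.6
eef_pos: [0.5963, -0.0351, 0.2368]
tool_rot: [0.988, 0.154, 0.0, 0.0]
ft_force: [0.1, 1.2, 3.4]
grip_width: 0.0245
```

```bash
python3 e.py
```

```text
t 15.60 q6 1.2034 Tz 0.4599 axial 0.4598 F [0.1 1.2 3.4] w 0.0245 p [ 0.5963 -0.0351  0.2368]
```

carry_out --pt "0 0 0 0.03 -1"

```text
clock: 15.7
eef_pos: [0.5963, -0.0351, 0.2368]
tool_rot: [0.991, 0.13, 0.0, 0.0]
ft_force: [-0.9, 0.6, 3.7]
grip_width: 0.0239
```

```bash
python3 e.py
```

```text
t 15.70 q6 1.2505 Tz 0.4656 axial 0.4655 F [-0.9  0.6  3.7] w 0.0239 p [ 0.5963 -0.0351  0.2368]
```

Estimated ~163 N. Checking with the back-and-forth method to separate friction from load.

carry_out --pt "0 0 0 -0.03 -1" --pt "0 0 0 -0.06 -1" --pt "0 0 0 -0.09 -1"

```text
clock: 16.0
eef_pos: [0.5963, -0.0352, 0.2368]
tool_rot: [0.98, 0.201, 0.0, 0.0]
ft_force: [-0.2, 1.4, 2.6]
grip_width: 0.0242
```

```bash
python3 e.py
```

```text
t 16.00 q6 1.1069 Tz -0.2373 axial -0.2374 F [-0.2  1.4  2.6] w 0.0242 p [ 0.5963 -0.0352  0.2368]
```

carry_out --pt "0 0 0 -0.03 -1"

```text
clock: 16.1
eef_pos: [0.5964, -0.0351, 0.2367]
tool_rot: [0.975, 0.224, 0.0, 0.0]
ft_force: [-0.8, 1.5, 2.7]
grip_width: 0.0239
```

```bash
python3 e.py
```

```text
t 16.10 q6 1.0598 Tz -0.2231 axial -0.2233 F [-0.8  1.5  2.7] w 0.0239 p [ 0.5964 -0.0351  0.2367]
```

carry_out --pt "0 0 0 0.03 -1" --pt "0 0 0 0.06 -1" --pt "0 0 0 0.09 -1"

```text
clock: 16.4
eef_pos: [0.5963, -0.0351, 0.2368]
tool_rot: [0.988, 0.154, 0.0, 0.0]
ft_force: [-0.7, 0.5, 4.1]
grip_width: 0.0241
```

```bash
python3 e.py
```

```text
t 16.40 q6 1.2034 Tz 0.4375 axial 0.4374 F [-0.7  0.5  4.1] w 0.0241 p [ 0.5963 -0.0351  0.2368]
```

carry_out --pt "0 0 0 0.03 -1"

```text
clock: 16.5
eef_pos: [0.5963, -0.0351, 0.2368]
tool_rot: [0.991, 0.13, 0.0, 0.0]
ft_force: [-1.0, 1.3, 4.3]
grip_width: 0.0242
```

```bash
python3 e.py
```

```text
t 16.50 q6 1.2505 Tz 0.4508 axial 0.4507 F [-1.   1.3  4.3] w 0.0242 p [ 0.5963 -0.0351  0.2368]
```

The midpoint implies friction of ~0.33 rather than 0.30, so the load is nearer 125 N. That also agrees with 50 N + 0.75 rad·110 ≈ 133 N. I'll go on 0.4 rad and repeat the check.

carry_out --pt "0 0 0 0.03 -1" --pt "0 0 0 0.06 -1" --pt "0 0 0 0.09 -1" --pt "0 0 0 0.12 -1" --pt "0 0 0 0.15 -1" --pt "0 0 0 0.18 -1"

```text
clock: 17.1
eef_pos: [0.5963, -0.0351, 0.2368]
tool_rot: [1.0, -0.011, 0.0, 0.0]
ft_force: [-0.2, 0.4, 4.4]
grip_width: 0.0244
```

```bash
python3 e.py
```

```text
t 17.10 q6 1.5332 Tz 0.4627 axial 0.4627 F [-0.2  0.4  4.4] w 0.0244 p [ 0.5963 -0.0351  0.2368]
```

carry_out --pt "0 0 0 0.03 -1"

```text
clock: 17.2
eef_pos: [0.5962, -0.0351, 0.2368]
tool_rot: [0.999, -0.034, 0.0, 0.0]
ft_force: [-0.6, 0.9, 4.3]
grip_width: 0.0242
```

```bash
python3 e.py
```

```text
t 17.20 q6 1.5803 Tz 0.4870 axial 0.4870 F [-0.6  0.9  4.3] w 0.0242 p [ 0.5962 -0.0351  0.2368]
```

carry_out --pt "0 0 0 0.03 -1"

```text
clock: 17.3
eef_pos: [0.5963, -0.0351, 0.2369]
tool_rot: [0.998, -0.058, 0.0, 0.0]
ft_force: [-1.0, 0.7, 3.8]
grip_width: 0.0244
```

```bash
python3 e.py
```

```text
t 17.30 q6 1.6274 Tz 0.4420 axial 0.4420 F [-1.   0.7  3.8] w 0.0244 p [ 0.5963 -0.0351  0.2369]
```

carry_out --pt "0 0 0 -0.03 -1" --pt "0 0 0 -0.06 -1" --pt "0 0 0 -0.09 -1"

```text
clock: 17.6
eef_pos: [0.5963, -0.0352, 0.2369]
tool_rot: [1.0, 0.014, 0.0, -0.0]
ft_force: [-1.4, 1.4, 2.7]
grip_width: 0.0239
```

```bash
python3 e.py
```

```text
t 17.60 q6 1.4838 Tz -0.0856 axial -0.0857 F [-1.4  1.4  2.7] w 0.0239 p [ 0.5963 -0.0352  0.2369]
```

carry_out --pt "0 0 0 -0.01 -1"

```text
clock: 17.7
eef_pos: [0.5963, -0.0351, 0.2369]
tool_rot: [1.0, 0.021, 0.0, -0.0]
ft_force: [-0.3, 0.2, 4.8]
grip_width: 0.0242
```

```bash
python3 e.py
```

```text
t 17.70 q6 1.4692 Tz -0.1551 axial -0.1553 F [-0.3  0.2  4.8] w 0.0242 p [ 0.5963 -0.0351  0.2369]
```

carry_out --pt "0 0 0 -0.01 -1"

```text
clock: 17.8
eef_pos: [0.5963, -0.0352, 0.2368]
tool_rot: [1.0, 0.029, 0.0, -0.0]
ft_force: [-1.0, 1.0, 5.3]
grip_width: 0.0241
```

```bash
python3 e.py
```

```text
t 17.80 q6 1.4538 Tz -0.1867 axial -0.1868 F [-1.   1.   5.3] w 0.0241 p [ 0.5963 -0.0352  0.2368]
```

carry_out --pt "0 0 0 -0.01 -1"

```text
clock: 17.9
eef_pos: [0.5963, -0.0351, 0.2368]
tool_rot: [0.999, 0.037, 0.0, -0.0]
ft_force: [-1.0, 1.2, 5.9]
grip_width: 0.0244
```

```bash
python3 e.py
```

```text
t 17.90 q6 1.4379 Tz -0.1234 axial -0.1235 F [-1.   1.2  5.9] w 0.0244 p [ 0.5963 -0.0351  0.2368]
```

Readings are noisy (±0.03). The fit of all points gives ~175 N at q6=1.63, matching feed geometry. I'll go on to ~1.83 and average more readings.

carry_out --pt "0 0 0 0.03 -1" --pt "0 0 0 0.06 -1" --pt "0 0 0 0.09 -1" --pt "0 0 0 0.12 -1" --pt "0 0 0 0.15 -1" --pt "0 0 0 0.17 -1"

```text
clock: 18.5
eef_pos: [0.5963, -0.0351, 0.2369]
tool_rot: [0.995, -0.097, 0.0, 0.0]
ft_force: [-1.7, -0.6, 5.4]
grip_width: 0.0242
```

```bash
python3 e.py
```

```text
t 18.50 q6 1.7054 Tz 0.4957 axial 0.4957 F [-1.7 -0.6  5.4] w 0.0242 p [ 0.5963 -0.0351  0.2369]
```

carry_out --pt "0 0 0 0.02 -1"

```text
clock: 18.6
eef_pos: [0.5963, -0.0351, 0.2369]
tool_rot: [0.994, -0.112, 0.0, 0.0]
ft_force: [-1.4, 0.9, 5.0]
grip_width: 0.0243
```

```bash
python3 e.py
```

```text
t 18.60 q6 1.7366 Tz 0.4749 axial 0.4749 F [-1.4  0.9  5. ] w 0.0243 p [ 0.5963 -0.0351  0.2369]
```

carry_out --pt "0 0 0 0.02 -1"

```text
clock: 18.7
eef_pos: [0.5963, -0.0351, 0.2369]
tool_rot: [0.992, -0.128, 0.0, 0.0]
ft_force: [-1.7, 0.2, 6.6]
grip_width: 0.0239
```

```bash
python3 e.py
```

```text
t 18.70 q6 1.7680 Tz 0.5195 axial 0.5196 F [-1.7  0.2  6.6] w 0.0239 p [ 0.5963 -0.0351  0.2369]
```

carry_out --pt "0 0 0 0.02 -1"

```text
clock: 18.8
eef_pos: [0.5962, -0.0351, 0.2369]
tool_rot: [0.99, -0.143, 0.0, 0.0]
ft_force: [-2.0, 0.6, 5.3]
grip_width: 0.0241
```

```bash
python3 e.py
```

```text
t 18.80 q6 1.7994 Tz 0.5419 axial 0.5419 F [-2.   0.6  5.3] w 0.0241 p [ 0.5962 -0.0351  0.2369]
```

carry_out --pt "0 0 0 0.02 -1"

```text
clock: 18.9
eef_pos: [0.5962, -0.0351, 0.2369]
tool_rot: [0.987, -0.159, 0.0, 0.0]
ft_force: [-1.6, 1.1, 5.2]
grip_width: 0.0239
```

```bash
python3 e.py;  python3 - <<'E'
from h import *
for n,r in (("scene",(200,320,230,390)),("top",(140,260,260,420))):
    a=imaging.camera(n)[:,:,::-1]; cv2.imwrite(f"pics/{n}6.png",cv2.resize(a[r[0]:r[1],r[2]:r[3]],None,fx=5,fy=5,interpolation=cv2.INTER_CUBIC))
E
```

```text
t 18.90 q6 1.8308 Tz 0.5304 axial 0.5305 F [-1.6  1.1  5.2] w 0.0239 p [ 0.5962 -0.0351  0.2369]
```

View pics/scene6.png

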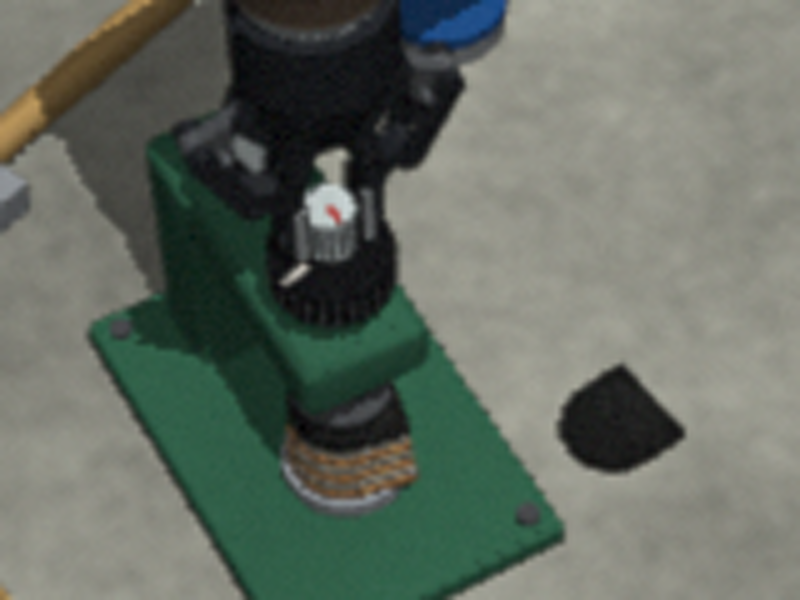

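The red mark at about (336,212) has turned with the gripper, so no slip, and the outer mark at (290,275) is unmoved. Everything combined puts the load at ~200 N. One final back/forward check.

carry_out --pt "0 0 0 -0.02 -1" --pt "0 0 0 -0.04 -1" --pt "0 0 0 -0.06 -1"

```text
clock: 19.3
eef_pos: [0.5962, -0.0352, 0.2369]
tool_rot: [0.994, -0.112, 0.0, -0.0]
ft_force: [-1.2, 0.6, 6.1]
grip_width: 0.024
```

```bash
python3 e.py
```

```text
t 19.30 q6 1.7356 Tz -0.1356 axial -0.1357 F [-1.2  0.6  6.1] w 0.0240 p [ 0.5962 -0.0352  0.2369]
```

carry_out --pt "0 0 0 -0.02 -1"

```text
clock: 19.4
eef_pos: [0.5963, -0.0351, 0.2369]
tool_rot: [0.995, -0.096, 0.0, -0.0]
ft_force: [-1.2, 1.4, 5.1]
grip_width: 0.0241
```

```bash
python3 e.py
```

```text
t 19.40 q6 1.7042 Tz -0.1150 axial -0.1151 F [-1.2  1.4  5.1] w 0.0241 p [ 0.5963 -0.0351  0.2369]
```

carry_out --pt "0 0 0 -0.02 -1"

```text
clock: 19.5
eef_pos: [0.5962, -0.0351, 0.2369]
tool_rot: [0.997, -0.08, 0.0, -0.0]
ft_force: [-1.4, 0.8, 6.0]
grip_width: 0.0239
```

```bash
python3 e.py
```

```text
t 19.50 q6 1.6728 Tz -0.1367 axial -0.1368 F [-1.4  0.8  6. ] w 0.0239 p [ 0.5962 -0.0351  0.2369]
```

carry_out --pt "0 0 0 0.02 -1" --pt "0 0 0 0.04 -1"

```text
clock: 19.7
eef_pos: [0.5963, -0.0351, 0.2369]
tool_rot: [0.994, -0.112, 0.0, 0.0]
ft_force: [-1.6, 0.9, 5.4]
grip_width: 0.0242
```

```bash
python3 e.py
```

```text
t 19.70 q6 1.7366 Tz 0.5182 axial 0.5182 F [-1.6  0.9  5.4] w 0.0242 p [ 0.5963 -0.0351  0.2369]
```

carry_out --pt "0 0 0 0.02 -1"

```text
clock: 19.8
eef_pos: [0.5963, -0.0351, 0.2369]
tool_rot: [0.992, -0.128, 0.0, 0.0]
ft_force: [-1.0, 0.2, 6.4]
grip_width: 0.0237
```

```bash
python3 e.py
```

```text
t 19.80 q6 1.7680 Tz 0.5652 axial 0.5652 F [-1.   0.2  6.4] w 0.0237 p [ 0.5963 -0.0351  0.2369]
```

carry_out --pt "0 0 0 0.02 -1"

```text
clock: 19.9
eef_pos: [0.5962, -0.0351, 0.2369]
tool_rot: [0.99, -0.143, 0.0, 0.0]
ft_force: [-2.1, -0.1, 5.2]
grip_width: 0.0242
```

```bash
python3 e.py
```

```text
t 19.90 q6 1.7994 Tz 0.5847 axial 0.5847 F [-2.1 -0.1  5.2] w 0.0242 p [ 0.5962 -0.0351  0.2369]
```

carry_out --pt "0 0 0 0.02 -1"

```text
clock: 20.0
eef_pos: [0.5962, -0.0351, 0.2369]
tool_rot: [0.987, -0.159, 0.0, 0.0]
ft_force: [-2.1, 0.1, 5.8]
grip_width: 0.0243
```

```bash
python3 e.py
```

```text
t 20.00 q6 1.8308 Tz 0.4729 axial 0.4729 F [-2.1  0.1  5.8] w 0.0243 p [ 0.5962 -0.0351  0.2369]
```

Midpoint gives ~205 ± 12 N at the final angle. Releasing and retreating upward.

carry_out --pt "0 0 0 0 -0.3" --pt "0 0 0 0 0.2" --pt "0 0 0 0 0.6" --pt "0 0 0 0 1" --pt "0 0 0 0 1" --pt "0 0 0 0 1" --pt "0 0 -0.2 0 1" --pt "0 0 -0.5 0 1" --pt "0 0 -0.9 0 1" --pt "0 0 -1 0 1" --pt "0 0 -1 0 1" --pt "0 0 -1 0 1"

```text
clock: 21.2
eef_pos: [0.596, -0.0351, 0.3352]
tool_rot: [0.987, -0.159, -0.001, 0.0]
ft_force: [-0.6, -0.2, 0.4]
grip_width: 0.0853
```

carry_out --pt "0.3 0 0 0 1" --pt "0.6 0 0 0 1" --pt "0.9 0 0 0 1" --pt "0.9 0 0 0 1"

```text
clock: 21.6
eef_pos: [0.6838, -0.0646, 0.329]
tool_rot: [0.987, -0.159, -0.004, 0.0]
ft_force: [-0.5, -0.2, -0.7]
grip_width: 0.0854
```

```bash
python3 e.py;  python3 - <<'E'
from h import *
for n,r in (("scene",(200,320,230,390)),("top",(140,260,260,420))):
    a=imaging.camera(n)[:,:,::-1]; cv2.imwrite(f"pics/{n}7f.png",a); cv2.imwrite(f"pics/{n}7.png",cv2.resize(a[r[0]:r[1],r[2]:r[3]],None,fx=5,fy=5,interpolation=cv2.INTER_CUBIC))
E
```

```text
t 21.60 q6 1.7971 Tz 0.0135 axial 0.0136 F [-0.5 -0.2 -0.7] w 0.0854 p [ 0.6838 -0.0646  0.329 ]
```

View pics/scene7.png

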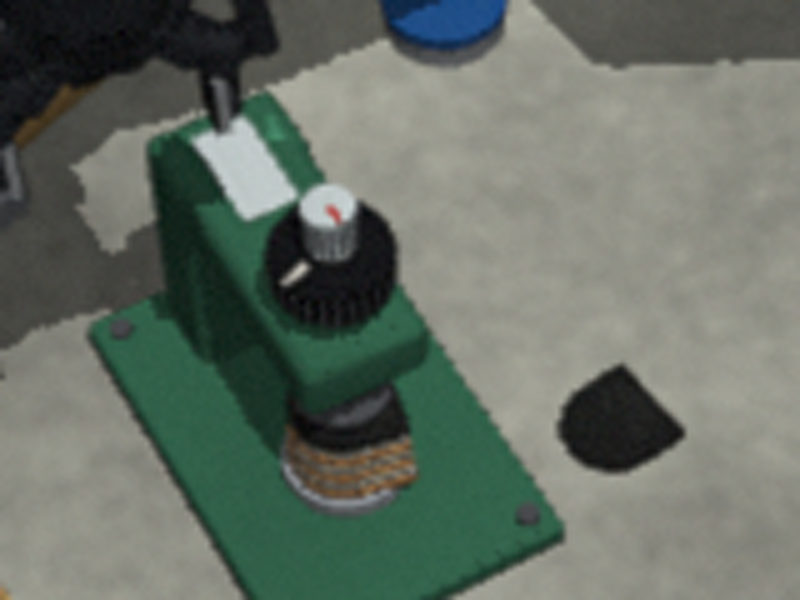

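View pics/scene7f.png

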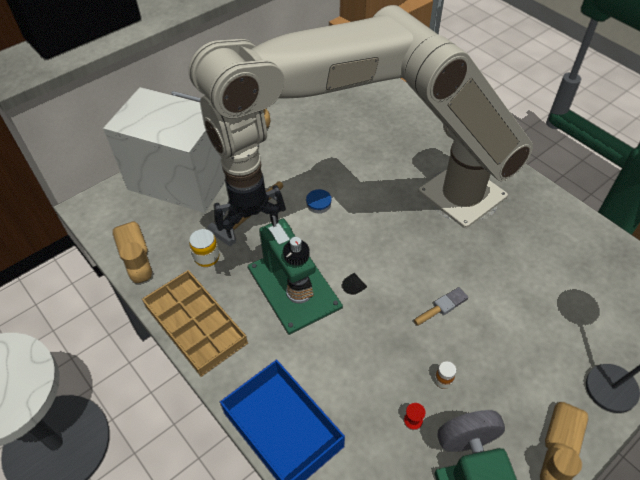

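The inner red mark (336,212) and the outer white mark (290,275) are where I left them. The gripper is clear and the bystanders haven't moved, so I'm handing the job in.

```bash
python3 -c "
from workcell import order; print(order.job_done())"; python3 e.py
```

```text
the job is handed in; nothing more can be done
None
the job is handed in; nothing more can be done
```

The job is handed in at about 21.6 s: the rubber top piece is pressed on, at a load I estimate at about 205 N.

- **Outer knob:** I turned it clockwise about 2.5 rad until the pad landed. Free turning read about 0.70 N m and the last forward reading was about 0.82 N m, or roughly 50 N. The load briefly went above that: one reading of 0.915 N m would mean about 80 N, though I put it nearer 65 N. I backed off slightly and came forward again before letting go.
- **Inner knob:** I then turned it clockwise about 1.3 rad. The last forward readings averaged about 0.53 N m and the reverse ones about −0.13 N m. Halfway between gives a load part of about 0.20 N m, so about 205 N at the final angle, with about ±12 N of uncertainty.

**Checks that disagreed:** single torque readings scattered by about ±0.03 to 0.05 N m; the very last was 0.47 N m. An early midpoint check read low, giving about 125 N where forward readings alone gave about 163 N. Later averages, and the feed geometry at about 193 N, agree on roughly 200 N.

**Final pictures:** both knob marks stayed where I left them, the gripper is clear with no contact force, and the bystanders appear unmoved.

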